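# Load a sensor module into the bench test fixture

### The job

Load the sensor module that lies on the in-feed track of the test fixture: with one fingertip press down the fixture's thumb bar to hold the spring-closed flap open, and with the other fingertip push the module along the track, under the open flap, until it is fully home against the end stop; then draw back and let the flap spring shut behind it. Hold the flap well open until the module is home, so that the flap never presses or rubs on it, and only push the module: do not pick it up. Leave the other things on the bench where they are.

Things in the scene. Friction and masses are not known exactly. Their poses are not given: they have to be found in the camera images.
- fixture: Test fixture fixed to the bench, base plate 185 x 72 x 8 mm. Origin on the bench top under the middle of the bay's mouth; x along the track into the bay (push direction), y to the hinge and thumb-bar side. The track is the plate's top (z = 8), centred on y = 0: guides 9 mm high from x = -117, 42 mm apart, tapering to 34 at the mouth, then bay walls 34 apart, 16 high.
- stop (a point): Middle of the black end stop's face at the end of the bay, at track height: fixture x = 45, y = 0, z = 8 mm. Axes as the fixture's.
- flap: Spring-closed flap and thumb bar, one rocking piece. Origin on the hinge axis (fixture x = 0, y = 30, z = 28 mm; axis along x, bearing block tops at z = 34); axes as the fixture's when shut; its tilt is the opening, 0 shut to 0.75 rad at the stop. The flap is a clear plate with aluminium edges over the bay, x = -2 to 44, y = 0 to -54, underside 18 mm above the track. Let go, it springs shut.
- lip (a point): Middle of the lower edge of the flap's retaining lip, 3 mm thick, across the bay's mouth; shut, it hangs 11 mm above the track and bars the module's housing. It clears the housing when the flap is open 0.35 rad or more; 0.5 to 0.65 is well open.
- thumb_bar (a point): On top of the ribbed steel thumb bar: middle of its length, 30 mm out from the hinge. The bar runs along x from 75 mm before to 75 mm beyond this point, and from 6 to 42 mm out from the hinge. Pressed down anywhere it raises the flap: about 2 N at first, 5 N well open. A fingertip here at the height of the module's tail (3 to 7 mm above the track) holds 0.5 to 0.65 rad.
- module: The sensor module to load, the one on the fixture's track: black housing 40 (x) x 32 (y) x 16 mm high with a lower plug tail behind, 20 wide, 9 high. Origin at the centre of the housing's underside; x points forward into the bay. 50 to 100 g, slides freely. Home, its front (20 mm ahead of the origin) meets the end stop: origin 20 mm before the stop.
- tail (a point): Middle of the rear end face of the module's plug tail, where to push: 34 mm behind the module's origin, 4.5 mm above its underside. Home, it is still 9 mm outside the mouth, clear of the flap; the lip drops over the tail behind the housing with 3.5 mm to spare.
- tray: Bystander: black open parts tray 100 x 130 x 22 mm beside the thumb bar, holding two spare modules.
- spare_a: Bystander: a spare module in the tray, same size as the one to load.
- spare_b: Bystander: a second spare module in the tray.
- screwdriver: Bystander: small screwdriver, 150 mm long, lying on the bench beside the track; origin under its middle.
- tweezers: Bystander: steel tweezers 130 mm long, lying beyond the screwdriver.
- flux_bottle: Bystander: small white bottle, 34 mm across, 75 mm high, near the fixture's far corner.
- spool: Bystander: grey spool, 52 mm across, 38 mm high, standing behind the end stop.
- nippers: Bystander: side cutters with blue handles, 130 mm long, 12 mm high, lying across in front of the track's outer end.
Mind the look-alikes: they are no part of the job. There is more than one size of the fixture; the one meant has the size given above. Leave any pink look-alike of the module alone.

How it is judged:
On the way, in this order (a step that is already met when the one before it is completed fails the run):
1. the flap is held open by a fingertip on the thumb bar while the module is still outside it (angle between flap's own z axis and vertical above 0.38 rad and contact force between the fingers and flap above 0.3 N and x of module in the frame of fixture below -0.015 m), for 0.15 s.
2. the module is pushed home against the end stop while a fingertip still holds the flap open (x of module in the frame of fixture above 0.0225 m and angle between flap's own z axis and vertical above 0.35 rad and contact force between the fingers and flap above 0.3 N), for 0.1 s.
At the end, for the whole second after the job is handed in: The module lies flat on the track within 2.5 mm of the end stop, in line with the track (0.1 rad) and at rest, and the flap is fully shut (under 0.06 rad) behind it (x of module in the frame of fixture above 0.0225 m and z of module in the frame of fixture between 0.005 and 0.011 m and angle between the x axis of module and the x axis of fixture, either way round below 0.1 rad and angle between flap's own z axis and vertical below 0.06 rad and linear speed of module below 0.01 m/s); the robot touches nothing.
It fails at once if the flap presses or rubs on the module (over 2 N) (contact force between flap and module above 2 N).
It fails at once if the module is lifted off the track by 6 mm or tipped by 0.2 rad (z of module in the frame of fixture above 0.014 m or angle between module's own z axis and vertical above 0.2 rad).
It fails at once if another thing on the bench is moved by 20 mm (distance of any of spare_a, spare_b, screwdriver, tweezers, flux_bottle, spool, nippers from where it was at the start of the episode above 0.02 m).
It also fails if it takes over 40 s, if anything falls off the work surface, if the arm or the gripper's body presses on something with over 40 N, if the wrist force passes 120 N, or if a joint passes its speed limit or range.

### The arm

A 6-joint arm with a two-finger parallel gripper is mounted at the origin on the work surface. World frame = base frame: x ahead of the robot, y to its left, z up, the work surface at z = 0. Lengths are in m, angles in rad, forces in N, time in s.
With the tool pointing down it reaches from about 0.35 to 0.85 m from the base axis. Payload 8.1 kg.
Tool frame: the origin (TCP) lies between the finger pads; the fingertips stand 11 mm ahead of it and the grasp point (between the pads) lies 8 mm behind it; y points along the fingers, x is the direction in which the jaws open and shut, and the axes are right-handed (so a half turn about y gives the same grasp; the last joint's range is limited). The gripper opens to 93 mm and grips with 3 to 60 N. Pads are 15 mm wide; open, the fingers measure 128 mm over their backs; the gripper's body (75 mm by 188 mm) begins 65 mm behind the grasp point.
Start: joints at [-1.286, 0.13, 1.488, -0, 1.523, -0.085], TCP at [0.217, -0.559, 0.23] pointing down, gripper open.
Joint ranges: [-2.96, 2.96], [-0.89, 2.26], [0.02, 2.5], [-1.34, 4.48], [0, 2.73], [-2.66, 2.66]. Speed limits (rad/s): [2.39, 2.39, 2.79, 3.14, 3.14, 3.14].

### API

Orientations are given as a rotation vector (axis times angle).
In Python, from plant import readout, optics, robot gives the robot as it stands.
- The arm moves only by the shell command python3 -m creep 'ROWS' [FORCE]. ROWS is JSON, a list that holds one entry, the list of rows, each a list of 7 numbers: the closure, from 0 (fully open) to 1 (shut), then the shift along the tool's x, y, z in cm, then the turn, a rotation vector about the tool's x, y, z in degrees. In form: [[[grip, x, y, z, wx, wy, wz], ...]]. A call has exactly 8 rows; each row shifts and turns the pose as measured when the row begins, along the tool's axes as they then stand; what a row does not reach is not made up. A row lasts 1/10 s, in which the tool goes at most 50 mm and 8.59 degrees, less where a joint would pass 70% of its speed; a pose out of reach is approached as far as the arm can. A call is refused whole if a number of a shift passes 5 or a number of a turn 8.59, either way. A call with a gripper value outside its range is refused whole. The fingers move at their own pace and stop on an object; FORCE is the grip in N (left out, the last holds). Time passes only in rows, so rows that do not move let the fingers close, or fill a call up. It gives the time, the measured TCP pose, the force and the opening at its end, in the units of the state.
- readout.read_state(): the state, without advancing time (a new reading comes with each control period).
- optics.read_camera(name): name is "scene" or "side" or "wrist"; returns a dict with "frame" (480x640x3 uint8, red, green, blue), "depth" (480x640 float32, m along the optical axis (not along the pixel's ray), 0 where there is no reading), "intrinsics" (3x3 intrinsics, pixels), "R" (3x3) and "t" (3): a world point X has camera coordinates R X + t. Camera axes: x right, y down, z forward; pixel columns grow to the right and rows downward; lengths in m; the calibration is good to about 2 mm. A picture is of the moment at which its call begins.
- robot.close_job(): hands the job in, once; it reports no verdict.
The state is a dict: "t": time; "q": joint angles; "dq": joint speeds; "joint_torque": joint torques, N m; "tool_pos": TCP position; "orientation": TCP orientation; "force": force on the tool from outside, world axes, zero at the start; "wrist_torque": the same for the moment, N m; "opening": finger opening in m.
Only numpy, scipy, OpenCV 4.12 (cv2) and the standard library are available. Lean on these libraries where they do the work, as an engineer would, in place of code of your own. Each camera call takes 0.05 s, during which the arm holds its last target. There are 200 camera calls.

## Working session

There is one attempt and no reset: what is moved stays moved. The work goes in short steps, Python scripts to look and compute and a shell command to move; the robot and the scene stay as the last step left them, time stands still between calls to the robot, and variables do not carry over. Pictures are saved under pics/ and viewed, about 8 in all and at most 12, crops included, and the job is handed in when it is done.

```bash
mkdir -p pics; ls
python3 - <<'E'
from plant import readout, optics, robot
import cv2,numpy as np
s=readout.read_state();print({k:np.round(v,3).tolist() for k,v in s.items()})
for n in("scene","side"):
    c=optics.read_camera(n);cv2.imwrite(f"pics/{n}0.png",c["frame"][...,::-1]);np.savez(f"{n}0.npz",**c)
    print(n,(-c["R"].T@c["t"]).round(3))
E
```

```text
pics
{'t': 0.0, 'q': [-1.286, 0.131, 1.489, 0.0, 1.523, -0.085], 'dq': [0.001, 0.001, 0.0, -0.001, -0.002, -0.0], 'joint_torque': [0.002, -55.983, -49.176, 0.077, 0.035, -0.0], 'tool_pos': [0.217, -0.559, 0.229], 'orientation': [-1.361, 0.934, -0.931], 'force': [0.194, 1.146, -0.043], 'wrist_torque': [0.024, 0.038, -0.007], 'opening': 0.093}
scene [1.238 0.052 0.573]
side [0.236 0.624 0.635]
```

View pics/scene0.png

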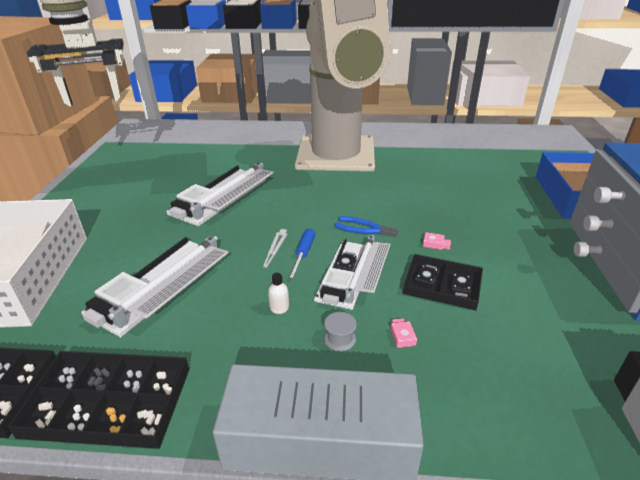

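View pics/side0.png

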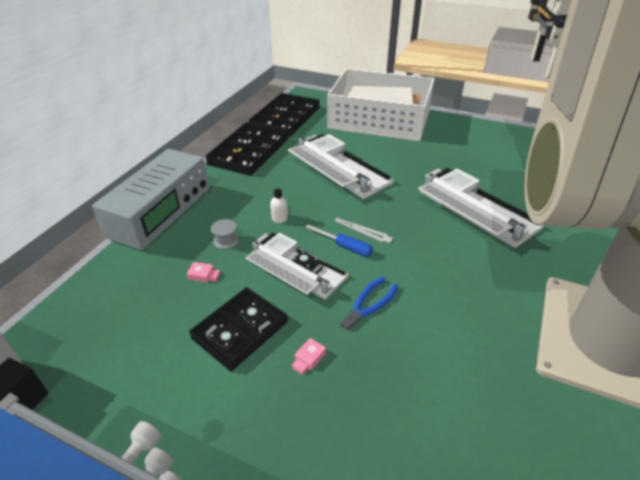

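```bash
cat > h.py <<'E'
import numpy as np,cv2
from scipy.spatial.transform import Rotation as Ro
def cloud(c):
    K,d=c["intrinsics"],c["depth"]; v,u=np.indices(d.shape)
    P=np.stack([(u-K[0,2])/K[0,0]*d,(v-K[1,2])/K[1,1]*d,d],-1)
    return (P-c["t"])@c["R"]
def proj(c,X):
    p=(np.atleast_2d(X)@c["R"].T+c["t"])@c["intrinsics"].T
    return p[:,:2]/p[:,2:]
E
python3 - <<'E'
from h import *
from plant import readout
s=readout.read_state();print(Ro.from_rotvec(s["orientation"]).as_matrix().round(3))
c=dict(np.load("scene0.npz"));P=cloud(c)
for uv in [(317,300),(353,305),(366,240),(389,240),(345,262),(340,330),(110,330),(225,245),(175,220),(272,170)]: print(uv,P[uv[1],uv[0]].round(3))
m=(P[...,2]>.004)&(P[...,2]<.06)&(c["depth"]>0)
l=P[225:312,310:395];lm=m[225:312,310:395]
n,lab=cv2.connectedComponents(m.astype(np.uint8));k=lab[262,345];q=P[lab==k]
print(q.min(0),q.max(0),cv2.minAreaRect((q[:,:2]*1000).astype(np.float32)))
im=cv2.resize(c["frame"][215:320,300:440,::-1],None,fx=5.5,fy=5.5,interpolation=cv2.INTER_CUBIC);cv2.imwrite("pics/crop1.png",im)
E
```

```text
[[ 0.361 -0.     0.932]
 [-0.932  0.002  0.361]
 [-0.002 -1.     0.   ]]
(317, 300) [ 0.628 -0.004  0.004]
(353, 305) [0.639 0.06  0.006]
(366, 240) [ 0.429  0.085 -0.002]
(389, 240) [0.43  0.134 0.   ]
(345, 262) [0.541 0.043 0.024]
(340, 330) [0.729 0.04  0.036]
(110, 330) [ 0.723 -0.345  0.004]
(225, 245) [ 0.469 -0.211  0.001]
(175, 220) [ 0.38  -0.349  0.001]
(272, 170) [ 0.12  -0.166  0.001]
[ 0.44993992 -0.00952845  0.00408768] [0.64540326 0.13059072 0.03667409] ((551.97802734375, 61.52632141113281), (104.3385238647461, 198.00283813476562), 75.83651733398438)
```

View pics/crop1.png

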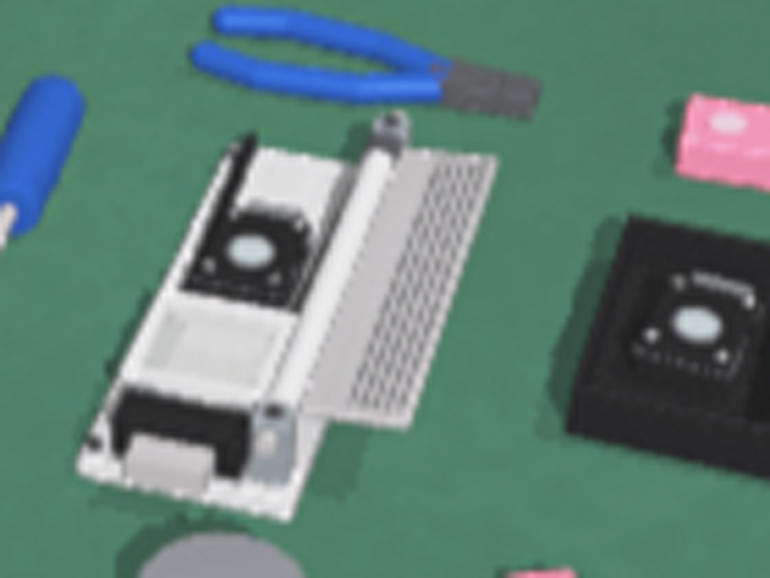

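The three fixtures in the scene view are at about (220,190), (155,280) and (350,270). The first two are roughly 0.3 m long. The centre one is about 0.19 m, carries a black module at (345,258), and has the tray, nippers and spool around it, so it is the one meant; the crop confirms this. The pink pieces at (436,241) and (403,332) are decoys. Fixture yaw is about -14°. Next I turn the tool and move above it.

```bash
python3 -m creep '[[[0.4,-4,0,0.5,0,8.5,0],[0.4,-4,0,0.5,0,8.5,0],[0.4,-4,0,0.5,0,8.5,0],[0.4,-4,0,0.5,0,8.5,0],[0.4,-5,0,0.5,0,1.4,0],[0.4,-5,0,0.5,0,0,0],[0.4,-5,0,0.5,0,0,0],[0.4,-5,0,0.5,0,0,0]]]'; python3 -m creep '[[[0.4,-5,0,0.5,0,0,0],[0.4,-5,0,0.5,0,0,0],[0.4,-5,0,0.5,0,0,0],[0.4,-5,0,0.5,0,0,0],[0.4,-5,0,0.5,0,0,0],[0.4,-5,0,0.5,0,0,0],[0.4,0,0,0,0,0,0],[0.4,0,0,0,0,0,0]]]'
```

```text
t: 0.9
tool_pos: [0.279, -0.2082, 0.2225]
orientation: [-1.063, 1.418, -1.395]
force: [0.9, -0.6, 0.8]
opening: 0.0557
t: 1.7
tool_pos: [0.385, 0.0792, 0.2242]
orientation: [-1.066, 1.411, -1.389]
force: [0.1, 0.2, -0.3]
opening: 0.0557
```

```bash
python3 -m creep '[[[0.4,0,0,4,0,0,0],[0.4,0,0,3,0,0,0],[0.4,0,0,0,0,0,0],[0.4,0,0,0,0,0,0],[0.4,0,0,0,0,0,0],[0.4,0,0,0,0,0,0],[0.4,0,0,0,0,0,0],[0.4,0,0,0,0,0,0]]]'
python3 - <<'E'
from h import *
from plant import readout,optics
s=readout.read_state();print(s["tool_pos"],s["opening"],Ro.from_rotvec(s["orientation"]).as_matrix().round(3))
c=optics.read_camera("wrist");cv2.imwrite("pics/w1.png",c["frame"][...,::-1]);np.savez("w1.npz",**c);print((-c["R"].T@c["t"]).round(3))
E
```

```text
t: 2.5
tool_pos: [0.4502, 0.0547, 0.223]
orientation: [-1.064, 1.417, -1.394]
force: [0.4, -0.3, 0.4]
opening: 0.0559
[0.45018745 0.05470055 0.22301312] 0.05588185838868279 [[-0.268 -0.005  0.963]
 [-0.963  0.013 -0.268]
 [-0.011 -1.    -0.008]]
[0.529 0.031 0.378]
```

View pics/w1.png

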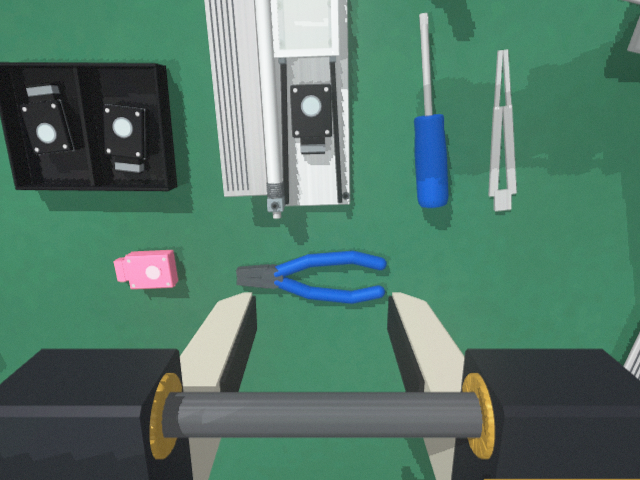

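Run:
```python
from h import *
c=dict(np.load("w1.npz"));P=cloud(c);z=P[...,2]*1000
for v in (60,190): print(v,[(u,int(round(z[v,u]))) for u in range(200,360,2)])
print([(v,int(round(z[v,313]))) for v in range(70,215,3)])
def unp(u,v,h):
    d=c["R"].T@np.linalg.solve(c["intrinsics"],[u,v,1]);o=-c["R"].T@c["t"];return o+d*(h-o[2])/d[2]
for u,v,h in [(291,83,.024),(332,83,.024),(313,153,.017),(312,105,.024),(352,30,.008),(350,205,.008)]: print(u,v,unp(u,v,h).round(4))
im=cv2.resize(c["frame"][0:220,190:370,::-1],(540,660))[:600];cv2.imwrite("pics/crop2.png",im)
```

```text
60 [(200, 1), (202, 0), (204, 1), (206, 0), (208, 1), (210, 32), (212, 32), (214, 32), (216, 32), (218, 33), (220, 34), (222, 31), (224, 33), (226, 32), (228, 32), (230, 33), (232, 33), (234, 30), (236, 32), (238, 31), (240, 31), (242, 32), (244, 32), (246, 32), (248, 32), (250, 32), (252, 31), (254, 31), (256, 30), (258, 29), (260, 32), (262, 34), (264, 34), (266, 36), (268, 34), (270, 34), (272, 32), (274, 30), (276, 10), (278, 24), (280, 23), (282, 25), (284, 25), (286, 9), (288, 8), (290, 8), (292, 9), (294, 9), (296, 9), (298, 8), (300, 8), (302, 8), (304, 8), (306, 10), (308, 9), (310, 8), (312, 9), (314, 9), (316, 8), (318, 8), (320, 10), (322, 9), (324, 8), (326, 8), (328, 10), (330, 24), (332, 23), (334, 25), (336, 8), (338, 9), (340, 8), (342, 10), (344, 9), (346, 8), (348, 1), (350, 1), (352, 2), (354, 0), (356, 1), (358, 0)]
190 [(200, 1), (202, 1), (204, 2), (206, 2), (208, 2), (210, 1), (212, 1), (214, 1), (216, 0), (218, 0), (220, 1), (222, 1), (224, 33), (226, 32), (228, 34), (230, 33), (232, 33), (234, 32), (236, 33), (238, 32), (240, 32), (242, 32), (244, 32), (246,
[... 582 characters left out ...]
 (358, 1)]
[(70, 9), (73, 9), (76, 9), (79, 8), (82, 9), (85, 25), (88, 26), (91, 26), (94, 24), (97, 25), (100, 24), (103, 27), (106, 26), (109, 25), (112, 25), (115, 25), (118, 25), (121, 24), (124, 25), (127, 24), (130, 25), (133, 25), (136, 25), (139, 18), (142, 17), (145, 19), (148, 17), (151, 17), (154, 8), (157, 8), (160, 9), (163, 9), (166, 8), (169, 8), (172, 9), (175, 8), (178, 8), (181, 8), (184, 8), (187, 9), (190, 8), (193, 8), (196, 9), (199, 8), (202, 9), (205, 2), (208, 2), (211, 0), (214, 0)]
291 83 [0.5539 0.0528 0.024 ]
332 83 [0.5454 0.0222 0.024 ]
313 153 [0.4975 0.0514 0.017 ]
312 105 [0.534  0.0416 0.024 ]
352 30 [ 0.5794 -0.0033  0.008 ]
350 205 [0.4449 0.033  0.008 ]
```

View pics/crop2.png

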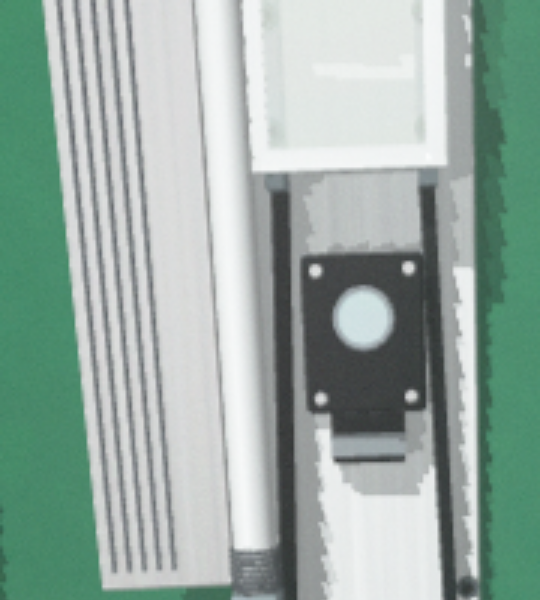

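Run:
```python
from h import *
c=dict(np.load("w1.npz"))
def unp(u,v,h):
    d=c["R"].T@np.linalg.solve(c["intrinsics"],[u,v,1]);o=-c["R"].T@c["t"];return (o+d*(h-o[2])/d[2])[:2]
a=unp(307.5,60,.024);b=unp(312,190,.017);e=unp(347.5,60,.008);f=unp(349.5,190,.008)
for p,q in((a,b),(e,f)):print(np.degrees(np.arctan2(*(p-q)[::-1])))
y=np.radians(-15.0)
y=np.arctan2(*(a-b)[::-1])
X=np.array([np.cos(y),np.sin(y)]);Y=np.array([-X[1],X[0]])
tcp=np.array([.4502,.0547])
for n,p in dict(centre=a,c2=b,plate_r=e,plate_r2=f,rear=unp(315,204,.008),tail=unp(313,153,.017),front=unp(311.5,83.5,.024),flapR=unp(190+350/3,172/3,.03),barout=unp(223,190,.032),barin=unp(250,190,.032),barrear=unp(240,195,.032)).items():
    print(n,p.round(4),'rel tcp fx,fy mm',((p-tcp)@X*1000).round(1),((p-tcp)@Y*1000).round(1))
```

```text
-14.165501306350166
-13.607007415306947
centre [0.5663 0.0359] rel tcp fx,fy mm 117.1 10.2
c2 [0.4681 0.0607] rel tcp fx,fy mm 15.8 10.2
plate_r [0.5594 0.0055] rel tcp fx,fy mm 117.9 -21.0
plate_r2 [0.4579 0.0301] rel tcp fx,fy mm 13.5 -22.0
rear [0.4539 0.0623] rel tcp fx,fy mm 1.7 8.3
tail [0.4975 0.0514] rel tcp fx,fy mm 46.7 8.4
front [0.5493 0.0376] rel tcp fx,fy mm 100.3 7.7
flapR [0.5676 0.0359] rel tcp fx,fy mm 118.4 10.5
barout [0.4899 0.1294] rel tcp fx,fy mm 20.2 82.1
barin [0.484  0.1081] rel tcp fx,fy mm 19.7 60.1
barrear [0.4823 0.1173] rel tcp fx,fy mm 15.8 68.6
```

```bash
python3 -m creep '[[[0.495,-4.2,0,3.3,0.46,-1.4,-0.6],[0.495,0,4,0,0,0,0],[0.495,0,4,0,0,0,0],[0.495,0,4,0,0,0,0],[0.495,0,3,0,0,0,0],[0.495,0,0,0,0,0,0],[0.495,0,0,0,0,0,0],[0.495,0,0,0,0,0,0]]]'
cat > st.py <<'E'
from h import *
from plant import readout,optics
import sys
s=readout.read_state();R=Ro.from_rotvec(s["orientation"]).as_matrix()
y=np.radians(-14.1);X=np.array([np.cos(y),np.sin(y)]);Y=np.array([-X[1],X[0]])
O=np.array([.4502,.0547])+X*.120+Y*.0102
d=s["tool_pos"][:2]-O
print("t",s["t"],"tcp fix x,y mm",(d@X*1000).round(1),(d@Y*1000).round(1),"tip z",round(s["tool_pos"][2]*1000-11,1),"open",round(s["opening"]*1000,1),"F",np.round(s["force"],1))
print("toolz yaw",np.degrees(np.arctan2(R[1,2],R[0,2])).round(2),"tilt",R[2].round(3))
if len(sys.argv)>2:
    c=optics.read_camera(sys.argv[1]);np.savez(sys.argv[2]+".npz",**c)
    im=c["frame"][...,::-1]
    if len(sys.argv)>3:
        a,b,w,h,f=map(int,sys.argv[3].split(","));im=cv2.resize(im[b:b+h,a:a+w],None,fx=f,fy=f,interpolation=cv2.INTER_CUBIC)
    cv2.imwrite("pics/"+sys.argv[2]+".png",im)
E
python3 st.py wrist w2
```

```text
t: 3.35
tool_pos: [0.4944, 0.0871, 0.0731]
orientation: [-1.077, 1.38, -1.389]
force: [0.4, 0.1, -0.2]
opening: 0.0467
t 3.35 tcp fix x,y mm -85.0 32.0 tip z 62.1 open 46.7 F [ 0.4  0.1 -0.2]
toolz yaw -13.93 tilt [-0.002 -1.     0.008]
```

View pics/w2.png

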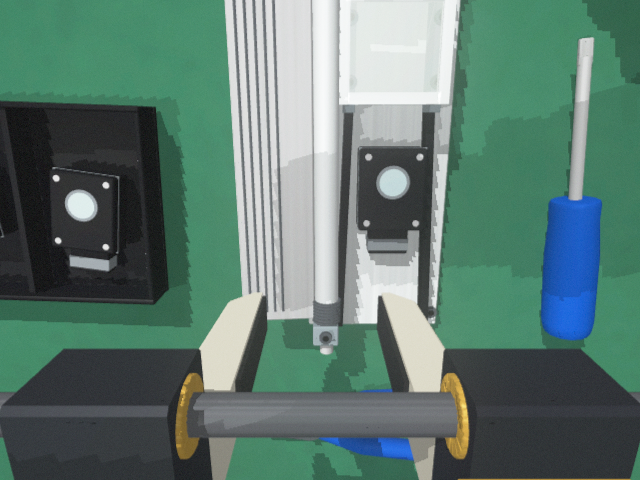

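Run:
```python
from h import *
c=dict(np.load("w2.npz"));P=cloud(c)
y=np.radians(-14.1);X=np.array([np.cos(y),np.sin(y)]);Y=np.array([-X[1],X[0]])
O=np.array([.4502,.0547])+X*.120+Y*.0102
def unp(u,v,h):
    d=c["R"].T@np.linalg.solve(c["intrinsics"],[u,v,1]);o=-c["R"].T@c["t"];q=(o+d*(h-o[2])/d[2])[:2]-O;return (q@X*1000).round(1),(q@Y*1000).round(1)
z=P[...,2]*1000
for v in (130,280):print(v,[(u,int(round(z[v,u]))) for u in range(336,450,2)])
print([(v,int(round(z[v,387]))) for v in range(140,262,2)])
print("tail",unp(387,252,.017),"tailbase",unp(387,254,.008))
for n,x,yy,h in [("tf in",-85,8.75,.062),("tf out",-85,-8.75,.062),("tf fr",-77.5,0,.062),("bf in",-85,55.5,.062),("track land",-77.5,0,.013)]:
    w=O+X*x/1e3+Y*yy/1e3;print(n,proj(c,[*w,h]).round(0))
```

```text
130 [(336, 32), (338, 31), (340, 8), (342, 8), (344, 18), (346, 18), (348, 17), (350, 18), (352, 8), (354, 7), (356, 8), (358, 8), (360, 8), (362, 8), (364, 8), (366, 8), (368, 9), (370, 8), (372, 9), (374, 8), (376, 8), (378, 9), (380, 10), (382, 8), (384, 8), (386, 7), (388, 9), (390, 7), (392, 9), (394, 7), (396, 9), (398, 8), (400, 8), (402, 8), (404, 9), (406, 9), (408, 7), (410, 9), (412, 8), (414, 9), (416, 9), (418, 9), (420, 9), (422, 11), (424, 14), (426, 17), (428, 18), (430, 229), (432, 18), (434, 9), (436, 7), (438, 8), (440, 8), (442, 7), (444, 7), (446, 8), (448, 8)]
280 [(336, 33), (338, 17), (340, 17), (342, 18), (344, 17), (346, 8), (348, 8), (350, 9), (352, 8), (354, 9), (356, 9), (358, 9), (360, 8), (362, 8), (364, 8), (366, 9), (368, 8), (370, 8), (372, 8), (374, 7), (376, 8), (378, 10), (380, 9), (382, 9), (384, 8), (386, 8), (388, 9), (390, 8), (392, 8), (394, 8), (396, 9), (398, 8), (400, 8), (402, 9), (404, 9), (406, 8), (408, 8), (410, 8), (412, 8), (414, 8), (416, 9), (418, 10), (420, 14), (422, 18), (424, 17), (426, 18), (428, 17), (430, 9), (432, 10), (43
[... 237 characters left out ...]
), (170, 25), (172, 25), (174, 25), (176, 26), (178, 25), (180, 24), (182, 25), (184, 26), (186, 25), (188, 25), (190, 25), (192, 25), (194, 26), (196, 26), (198, 24), (200, 24), (202, 25), (204, 24), (206, 24), (208, 25), (210, 25), (212, 25), (214, 26), (216, 25), (218, 24), (220, 24), (222, 24), (224, 24), (226, 25), (228, 24), (230, 18), (232, 18), (234, 16), (236, 18), (238, 17), (240, 18), (242, 19), (244, 18), (246, 19), (248, 18), (250, 17), (252, 18), (254, 9), (256, 9), (258, 9), (260, 9)]
tail (np.float64(-73.4), np.float64(-1.7)) tailbase (np.float64(-77.4), np.float64(-3.2))
tf in [[376. 310.]]
tf out [[417. 310.]]
tf fr [[398. 294.]]
bf in [[267. 310.]]
track land [[382. 257.]]
```

```bash
python3 -m creep '[[[0.495,0,2,-0.2,-0.4,0,0],[0.495,0,1,0,0,0,0],[0.495,0,0.5,0,0,0,0],[0.495,0,0.5,0,0,0,0],[0.495,0,0.4,0,0,0,0],[0.495,0,0.2,0,0,0,0],[0.495,0,0,0,0,0,0],[0.495,0,0,0,0,0,0]]]'; python3 st.py scene s3 "290,200,130,120,5"
```

```text
t: 4.2
tool_pos: [0.5002, 0.0882, 0.0357]
orientation: [-1.069, 1.376, -1.389]
force: [-3.4, 0.8, 3.7]
opening: 0.0468
t 4.2 tcp fix x,y mm -79.7 34.5 tip z 24.7 open 46.8 F [-3.4  0.8  3.7]
toolz yaw -13.92 tilt [-0.007 -1.     0.015]
```

View pics/s3.png

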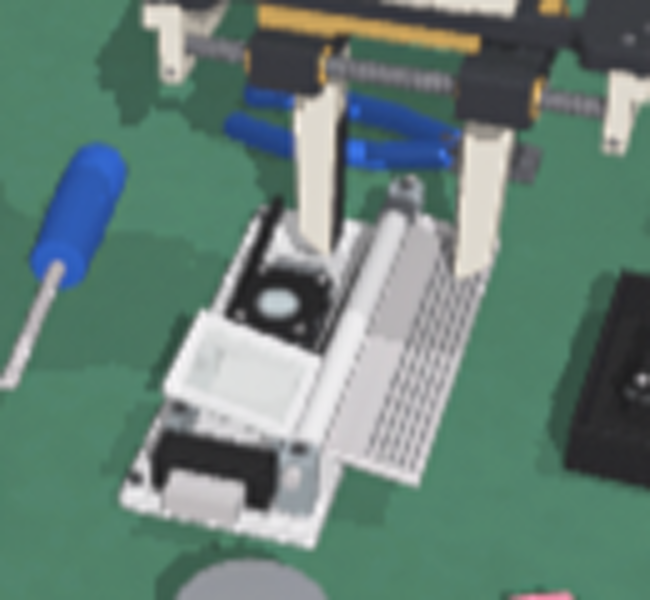

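```bash
python3 -m creep '[[[0.495,0.1,0,-0.8,-0.4,0,0],[0.495,0,0,0,-0.4,0,0],[0.495,0,0,0,0,0,0],[0.495,0,0,0,0,0,0],[0.495,0,0,0,0,0,0],[0.495,0,0,0,0,0,0],[0.495,0,0,0,0,0,0],[0.495,0,0,0,0,0,0]]]'; python3 st.py
```

```text
t: 5.05
tool_pos: [0.4936, 0.0895, 0.0371]
orientation: [-1.074, 1.386, -1.382]
force: [-0.5, -0.3, 3.4]
opening: 0.0472
t 5.05 tcp fix x,y mm -86.4 34.1 tip z 26.1 open 47.2 F [-0.5 -0.3  3.4]
toolz yaw -13.93 tilt [-0.008 -1.     0.004]
```

```bash
python3 -m creep '[[[0.495,0.1,0.3,-0.05,0,0,0],[0.495,0,0.3,-0.05,0,0,0],[0.495,0,0.3,-0.05,0,0,0],[0.495,0,0.3,-0.05,0,0,0],[0.495,0,0.2,0,0,0,0],[0.495,0,0,0,0,0,0],[0.495,0,0,0,0,0,0],[0.495,0,0,0,0,0,0]]]'; python3 st.py scene s4
python3 - <<'E'
from h import *
c=dict(np.load("s4.npz"));P=cloud(c)
y=np.radians(-14.1);X=np.array([np.cos(y),np.sin(y)]);Y=np.array([-X[1],X[0]])
O=np.array([.4502,.0547])+X*.120+Y*.0102
q=P-[*O,0];fx=q@[*X,0]*1000;fy=q@[*Y,0]*1000;z=P[...,2]*1000
m=(fx>-60)&(fx<30)&(fy>34)&(fy<75)&(z>12)   # bar
k=np.polyfit(fy[m],z[m],1);print("bar slope ang",np.arctan(-k[0]),m.sum())
m=(fx>0)&(fx<42)&(fy>-25)&(fy<20)&(z>30);k=np.polyfit(fy[m],z[m],1);print("flap",np.arctan(-k[0]),m.sum())
E
```

```text
t: 5.85
tool_pos: [0.4934, 0.0879, 0.0234]
orientation: [-1.072, 1.382, -1.385]
force: [-1.6, 0.6, 5.9]
opening: 0.0471
t 5.85 tcp fix x,y mm -86.2 32.5 tip z 12.4 open 47.1 F [-1.6  0.6  5.9]
toolz yaw -13.94 tilt [-0.008 -1.     0.009]
bar slope ang -0.9535017764139561 3403
flap 0.647457704502126 332
```

```bash
python3 -m creep '[[[0.495,0,-0.15,0.3,0,0,0],[0.495,0,0,0.5,0,0,0],[0.495,0,0,0.5,0,0,0],[0.495,0,0,0.5,0,0,0],[0.495,0,0,0.5,0,0,0],[0.495,0,0,0.3,0,0,0],[0.495,0,0,0,0,0,0],[0.495,0,0,0,0,0,0]]]'; python3 st.py scene s5 "290,200,130,120,5"
```

```text
t: 6.7
tool_pos: [0.5111, 0.0849, 0.0207]
orientation: [-1.084, 1.396, -1.374]
force: [-1.5, -0.4, 6.3]
opening: 0.0468
t 6.7 tcp fix x,y mm -68.3 33.9 tip z 9.7 open 46.8 F [-1.5 -0.4  6.3]
toolz yaw -13.87 tilt [-0.009 -1.    -0.01 ]
```

View pics/s5.png

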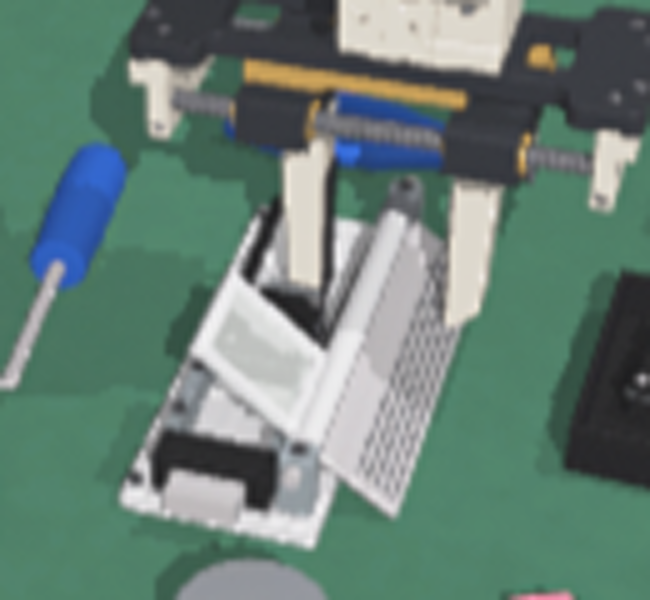

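```bash
python3 -m creep '[[[0.495,0.1,-0.3,0.2,0.4,0,0],[0.495,0,-0.1,0.5,0.3,0,0],[0.495,0,-0.06,0.5,0.2,0,0],[0.495,0,-0.06,0.5,0.2,0,0],[0.495,0,-0.06,0.5,0.2,0,0],[0.495,0,-0.06,0.3,0.2,0,0],[0.495,0,0,0,0,0,0],[0.495,0,0,0,0,0,0]]]'; python3 st.py
```

```text
t: 7.55
tool_pos: [0.5282, 0.0814, 0.0229]
orientation: [-1.076, 1.387, -1.378]
force: [-1.2, 0.6, 6.6]
opening: 0.047
t 7.55 tcp fix x,y mm -50.8 34.7 tip z 11.9 open 47.0 F [-1.2  0.6  6.6]
toolz yaw -13.81 tilt [-0.01  -1.     0.001]
```

```bash
python3 -m creep '[[[0.495,0.15,-0.2,0.4,0.2,0,0],[0.495,0.05,-0.1,0.5,0.2,0,0],[0.495,0.05,-0.08,0.5,0.2,0,0],[0.495,0,-0.08,0.5,0.2,0,0],[0.495,0,-0.08,0.5,0.2,0,0],[0.495,0,-0.08,0.4,0.2,0,0],[0.495,0,0,0,0,0,0],[0.495,0,0,0,0,0,0]]]'; python3 st.py side s6 "235,215,130,100,5"
```

```text
t: 8.35
tool_pos: [0.5486, 0.0752, 0.025]
orientation: [-1.071, 1.381, -1.38]
force: [-2.2, 0.7, 5.9]
opening: 0.0471
t 8.35 tcp fix x,y mm -29.5 33.7 tip z 14.0 open 47.1 F [-2.2  0.7  5.9]
toolz yaw -13.73 tilt [-0.011 -1.     0.008]
```

View pics/s6.png

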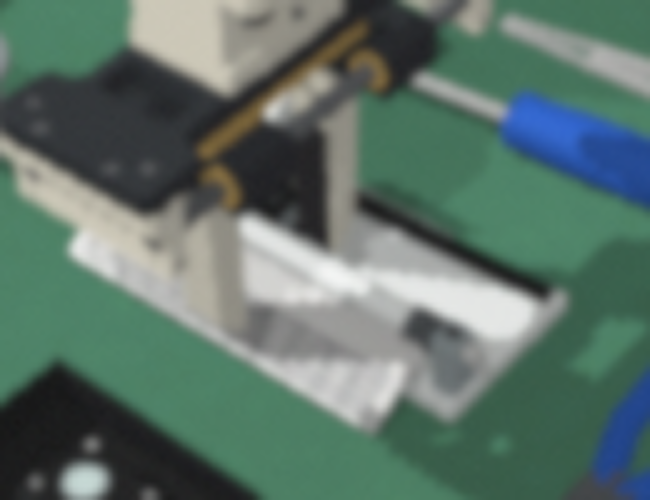

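```bash
python3 -m creep '[[[0.495,0.05,-0.05,0.4,0,0,0],[0.495,0,-0.03,0.4,0.1,0,0],[0.495,0,-0.05,0.4,0.1,0,0],[0.495,0,-0.05,0.4,0.1,0,0],[0.495,0,-0.05,0.3,0.1,0,0],[0.495,0,0,0,0,0,0],[0.495,0,0,0,0,0,0],[0.495,0,0,0,0,0,0]]]'; python3 st.py
```

```text
t: 9.2
tool_pos: [0.5612, 0.0725, 0.0249]
orientation: [-1.075, 1.385, -1.376]
force: [-2.1, 1.3, 5.1]
opening: 0.0468
t 9.2 tcp fix x,y mm -16.7 34.1 tip z 13.9 open 46.8 F [-2.1  1.3  5.1]
toolz yaw -13.68 tilt [-0.012 -1.     0.002]
```

```bash
python3 -m creep '[[[0.495,0.05,-0.03,0.25,0.1,0,0],[0.495,0,-0.03,0.25,0.1,0,0],[0.495,0,0,0.2,0,0,0],[0.495,0,0,0.2,0,0,0],[0.495,0,0,0.2,0,0,0],[0.495,0,0,0.2,0,0,0],[0.495,0,0,0.2,0,0,0],[0.495,0,0,0.2,0,0,0]]]'; python3 st.py scene s7 "290,200,130,120,5"
```

```text
t: 10.0
tool_pos: [0.5618, 0.0723, 0.0245]
orientation: [-1.098, 1.411, -1.36]
force: [-12.1, 3.5, 14.2]
opening: 0.0471
t 10.0 tcp fix x,y mm -16.1 34.0 tip z 13.5 open 47.1 F [-12.1   3.5  14.2]
toolz yaw -13.67 tilt [-0.009 -1.    -0.029]
```

View pics/s7.png

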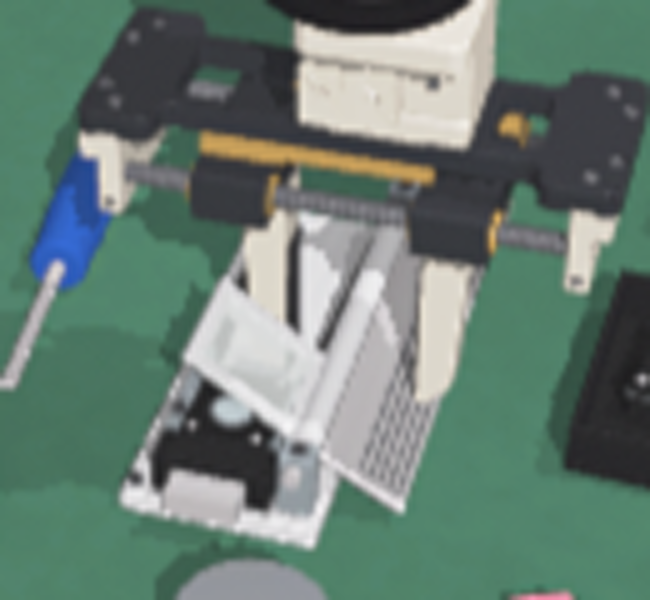

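The module is against the stop: push force rose to 12 N with the tool stalled at x = -16, and the view shows the housing touching the black stop. Now I draw back, then rise.

```bash
python3 -m creep '[[[0.495,0,0,-0.4,0.5,0,0],[0.495,0,0,-0.5,0.5,0,0],[0.495,0,0,-0.5,0.3,0,0],[0.495,0,-0.3,0,0,0,0],[0.495,0,-0.5,0,0,0,0],[0.495,0,-0.5,0,0,0,0],[0.495,0,-0.6,0,0,0,0],[0.495,0,-0.8,0,0,0,0]]]'; python3 -m creep '[[[0.495,0,-2,0,0,0,0],[0.495,0,-4,0,0,0,0],[0.495,0,-4,-2,0,0,0],[0.495,0,-3,-5,0,0,0],[0.495,0,0,-4,0,0,0],[0.495,0,0,0,0,0,0],[0.495,0,0,0,0,0,0],[0.495,0,0,0,0,0,0]]]';python3 st.py wrist w8
```

```text
t: 10.85
tool_pos: [0.5489, 0.075, 0.0535]
orientation: [-1.08, 1.389, -1.375]
force: [0.0, -0.2, 0.1]
opening: 0.0466
t: 11.65
tool_pos: [0.4418, 0.0958, 0.1844]
orientation: [-1.091, 1.396, -1.376]
force: [0.2, -0.3, -0.2]
opening: 0.0465
t 11.65 tcp fix x,y mm -138.2 27.6 tip z 173.4 open 46.5 F [ 0.2 -0.3 -0.2]
toolz yaw -13.84 tilt [-0.003 -1.    -0.012]
```

View pics/w8.png

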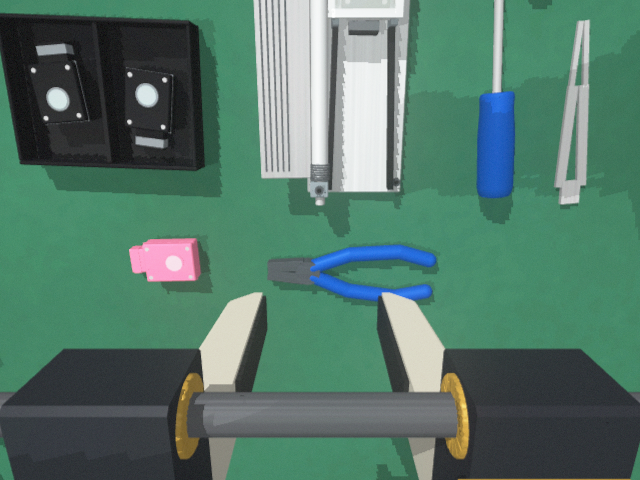

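Run:
```python
from h import *
from plant import optics
y=np.radians(-14.1);X=np.array([np.cos(y),np.sin(y)]);Y=np.array([-X[1],X[0]])
O=np.array([.4502,.0547])+X*.120+Y*.0102
c=dict(np.load("w8.npz"));P=cloud(c);q=P-[*O,0];fx=q@[*X,0]*1000;fy=q@[*Y,0]*1000;z=P[...,2]*1000
print([(v,round(fx[v,364]),int(round(z[v,364]))) for v in range(14,46,2)])
c=optics.read_camera("scene")
cv2.imwrite("pics/s9.png",cv2.resize(c["frame"][200:320,290:420,::-1],None,fx=5,fy=5,interpolation=cv2.INTER_CUBIC))
P=cloud(c);q=P-[*O,0];fx=q@[*X,0]*1000;fy=q@[*Y,0]*1000;z=P[...,2]*1000
m=(fx>2)&(fx<42)&(fy>-22)&(fy<20)&(z>26);k=np.polyfit(fy[m],z[m],1);print("flap",np.arctan(-k[0]),m.sum())
m=(fx>-60)&(fx<20)&(fy>40)&(fy<68)&(z>12);k=np.polyfit(fy[m],z[m],1);print("bar",np.arctan(-k[0]),z[m].mean())
```

```text
[(14, 1, 30), (16, 0, 28), (18, 0, 25), (20, 0, 17), (22, -2, 18), (24, -3, 17), (26, -4, 19), (28, -5, 17), (30, -6, 18), (32, -8, 17), (34, -8, 12), (36, -9, 9), (38, -10, 9), (40, -11, 8), (42, -13, 9), (44, -14, 10)]
flap 0.010413819777053995 328
bar -0.09906945148576152 31.09279180850574
```

View pics/s9.png

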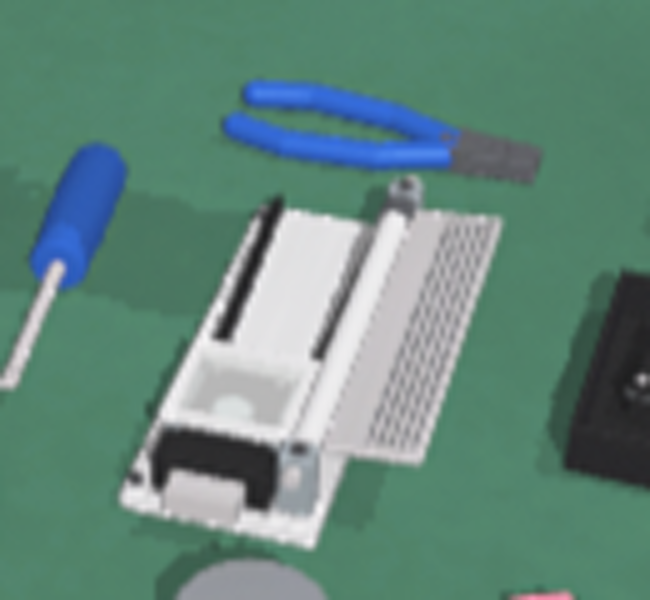

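The tail ends at x ≈ -8 to -9 mm (home is -9) and the flap is shut at about 0.01 rad. Nothing else has moved and the arm is clear, so I am handing in.

```bash
python3 -c "
from plant import robot
print(robot.close_job())"
```

```text
the job is handed in; nothing more can be done
None
```

The module is loaded and the job is handed in, at about 11.7 s of the 40 s limit. One fingertip held the thumb bar down while the other pushed the module along the track. It stalled against the end stop at about 12 N. I then drew back about 1 cm, rose, and let the flap shut behind it.

Last checks:
- **Module:** the tail ends at fixture x of about -8 to -9 mm, against a nominal -9 when home.
- **Flap:** about 0.01 rad from the depth image, so shut.
- **Arm and bystanders:** the arm is clear with no force on it. The tray, spares, screwdriver, tweezers and nippers look unmoved in the last wrist and scene views. The bottle was outside those views and the spool barely in them; the arm did not go near either.

What disagreed or was not confirmed:
- **Fingertip sank:** early in the push it dropped to under 2 mm above the track, and the flap looked open past its "well open" range of 0.5 to 0.65 rad. I corrected this on the next move.
- **Opening measured once:** I measured it before the push (0.65 rad). During the push I judged it from fingertip height and pictures.
- **Thumb bar reading:** its slope fitted as -0.1 rad after release, against 0.01 rad for the flap. I put this down to depth noise and did not check further.

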